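Set the flat gap gauge against the sense pin of a hemming die

ROBOT

A 6-joint arm with a two-finger parallel gripper is mounted at the origin on the work surface. World frame = base frame: x ahead of the robot, y to its left, z up, the work surface at z = 0. Lengths are in mm, angles in rad, forces in N, time in s.
With the tool pointing down it reaches from about 275 to 750 mm from the base axis. Payload 10.2 kg.
Tool frame: the origin (TCP) lies between the finger pads; the fingertips stand 8 mm ahead of it and the grasp point (between the pads) lies 11 mm behind it; z points along the fingers, y is the line along which they close (so a half turn about z gives the same grasp; the last joint's range is limited). The gripper opens to 85 mm and grips with 20 to 120 N. Pads are 22 mm wide; open, the fingers measure 114 mm over their backs; the gripper's body (76 mm by 85 mm) begins 54 mm behind the grasp point. The pads swing forward as they close: fully open they stand 13 mm farther back than shut.
Start: joints at [1.078, 0.313, 1.498, -0, 1.331, -0.223], TCP at [139.946, 506.01, 239.294] pointing down, gripper open.
Joint ranges: [-2.94, 2.94], [-0.97, 2.17], [0.19, 2.56], [-1.23, 4.37], [0.02, 3.11], [-2.88, 2.88]. Speed limits (rad/s): [2.39, 2.39, 3.01, 3.14, 3.14, 3.14].

INTERFACE

Orientations are given as a unit quaternion [w, x, y, z].
In Python, from rig import * gives the robot as it stands.
- The arm moves only by the shell command python3 -m handwheel 'ROWS' [FORCE]. ROWS is JSON, a list that holds one entry, the list of rows, each a list of 7 numbers: the shift along the world's x, y, z in mm, then the turn, a rotation vector about the world's x, y, z in degrees, then the opening, from -1 (shut) to 1 (fully open). A call has 1 to 8 rows; each row shifts and turns the commanded pose from where the row before left it; what a row does not reach is not made up. A row lasts 1/8 s, in which the tool goes at most 62.5 mm and 10.7 degrees, less where a joint would pass 70% of its speed; a pose out of reach is approached as far as the arm can. A call is refused whole if a number of a shift passes 62.5 or a number of a turn 10.7, either way. A call with a gripper value outside its range is refused whole. The fingers move at their own pace and stop on an object; FORCE is the grip in N (left out, the last holds). Time passes only in rows, so rows that do not move let the fingers close. It gives the time, the measured TCP pose, the force, the opening and the grip force at its end, in the units of the state.
- sense(): the state, without advancing time (a new reading comes with each control period).
- capture(name): name is "scene" or "top" or "wrist"; returns a dict with "image" (384x512x3 uint8, red, green, blue), "fx", "fy", "cx", "cy" (pixels), "dist_coeffs" ([k1, k2, p1, p2, k3] as OpenCV has them; the pictures are not rectified), "rvec" (rotation vector, rad) and "tvec" (3), from world to camera coordinates, as OpenCV has them; the wrist camera has in their place "hand_eye" (4x4, takes a point from camera to tool coordinates, whose origin is the TCP and whose axes are the flange's). Camera axes: x right, y down, z forward; pixel columns grow to the right and rows downward; lengths in mm; the calibration is good to about 2 mm. A picture is of the moment at which its call begins: read the wrist's pose just before it. There is no depth.
- finish_job(): hands the job in; it is judged then, once.
The state is a dict: "time_s": time; "joints": joint angles; "dq": joint speeds; "tau": joint torques, N m; "eef_pos": TCP position; "ee_rot": TCP orientation; "force": force on the tool from outside, world axes, zero at the start; "wrist_torque": the same for the moment, N m; "grip_width": opening from 0.0 (shut) to 1.0 (fully open); "grip_force": force on a finger pad.
Only numpy, scipy, OpenCV 4.12 (cv2) and the standard library are available. Lean on these libraries where they do the work, as an engineer would, in place of code of your own. Each camera call takes 0.05 s, during which the arm holds its last target. There are 200 camera calls.

TASK

Lift the yellow-handled flat gauge out of its green rack, where only the front and back of its handle are free to grasp, set it down flat on the black mat and let go. Then take it again, now with the fingers clear of the die's face, lay its blade on the die's ledge and slide it straight into the gap until you feel the hidden sense pin and have pushed it in by a few millimetres (the red flag rises part way), not to the end of its 10 mm travel. Leave the gauge lying flat in the gap, let go, and do not disturb the other tooling or ram the gauge into the die.

Things in the scene. Friction and masses are not known exactly. Their poses are not given: they have to be found in the camera images.
- gauge: Flat gauge, 0.35 kg: steel blade 6 mm thick, 40 wide, 132 long, with a yellow handle block on its rear end, 32 (x) x 36 (y) mm, top 56 mm above the underside. Origin: underside below the handle's centre; centre of mass 18 mm ahead. x runs along the blade to its tip at x = +116 mm (last 8 mm only 32 wide), z up. Starts flat in the rack, tip along the rack's +x.
- gauge_tip (a point): Middle of the front end of the gauge's blade, at half its thickness (116 mm ahead of the gauge's origin, 3 mm above its underside).
- gauge_grip (a point): Centre of the gauge's handle, 32 mm above the underside of the gauge; fingers can close here along x (front and back faces, 32 mm apart) or along y (side faces, 36 mm apart).
- rack: Green gauge rack, fixed: base plate 190 (x) x 70 mm, 6 mm thick, on which the gauge lies, its handle at about x = -50 mm between two upright cheeks (56 mm long, top at 66 mm, 52 mm apart inside). Beside the handle only 8 mm are free, too little for a finger; in front of and behind it is open. Origin: centre of the underside.
- mat: Black rubber mat on the counter, fixed, 200 (x) x 150 (y) mm, 3 mm thick: the set-down place. Origin: centre of its underside.
- die: Hemming die, fixed, 190 (x) x 140 (y) mm, 80 mm high. Lower bar: dark steel, top at 40 mm; its front 60 mm (x -95 to -35 mm) is an open ledge. From x = -35 mm back a grey upper bar (50 to 80 mm high) covers the gap, which opens on the front (-x) face. Origin: centre of the underside; +x is the direction of insertion.
- mouth (a point): Middle of the floor edge of the gap's mouth: 35 mm in front of (-x) the die's origin, 40 mm up; axes as the die's. The gap is 10 mm high, 46 mm wide, floor level with the ledge, mouth's side corners chamfered about 7 mm. A sense pin waits inside on the centre line, out of sight: its face is 76 to 92 mm in from the mouth, different each time; find it by touch.
- pin (a joint): How far the sense pin has been pushed in from its waiting place, m: 0 untouched, 0.010 at the end of its travel. It gives way at about 9 N and stays where it is left. A red flag pin in a brass slot on top of the die's upper bar rises 2 mm for every mm of this (20 mm at the end of travel).
- hem_segment: Bystander: steel hemming die segment 120 x 50 x 45 mm, loose, origin at its underside's centre.
- guard: Bystander: blue plastic die guard, a channel 150 x 50 x 40 mm, loose, origin at its underside's centre.
- radius_tip: Bystander: steel radius tip 110 mm long, 47 mm wide, 26 mm high, loose, origin at its underside.
- bushing_a: Bystander: bronze bushing, 60 mm across, 60 mm high, standing loose.
- bushing_b: Bystander: the second bronze bushing, 60 mm across, 60 mm high, standing loose.
Not all that is in view belongs to the job. There is more than one size of the mat; the one meant has the size given above.

How it is judged:
By the outcome, as a careful person would: the job done as asked, in the order asked, and still so for the second after the job is handed in, with the robot touching nothing.
It also fails if it takes over 67 s, if anything falls off the work surface, if the arm or the gripper's body presses on something with over 40 N, if the wrist force passes 120 N, or if a joint passes its speed limit or range.

## Working session

There is one attempt and no reset: what is moved stays moved. The work goes in short steps, Python scripts to look and compute and a shell command to move; the robot and the scene stay as the last step left them, time stands still between calls to the robot, and variables do not carry over. Pictures are saved under pics/ and viewed, at most 14 in all, crops included, and the job is handed in when it is done.

```bash
ls; mkdir -p pics; python3 - <<'E'
from rig import *
import cv2,pickle
for n in("scene","top"):
    c=capture(n);pickle.dump(c,open(n+".pkl","wb"));cv2.imwrite(f"pics/{n}.png",cv2.cvtColor(c["image"],cv2.COLOR_RGB2BGR))
    print(n,c["fx"],c["rvec"],c["tvec"],c["dist_coeffs"])
print(sense())
E
```

```text
pics
scene 365.44848748709865 [ 2.13578539  0.8740779  -0.37075086] [-433.64538506 -225.25182316 1677.72833015] [0.02991254 0.         0.         0.         0.        ]
top 458.7218249137167 [ 2.11651811 -2.16754369  0.18527323] [   7.00133325  620.79839682 1552.77984072] [0.03632567 0.         0.         0.         0.        ]
{'time_s': 0.1, 'joints': array([ 1.07761070e+00,  3.13395227e-01,  1.49834251e+00, -2.70402848e-05,
        1.33100819e+00, -2.23392940e-01]), 'dq': array([-0.00113626, -0.0004234 , -0.0034532 ,  0.00148614, -0.00024117,
       -0.00041736]), 'tau': array([ 4.38055984e-03, -4.12902582e+01, -2.60142910e+01, -1.35641048e-04,
        3.04591202e-03, -2.63357583e-05]), 'eef_pos': array([139.83820822, 505.80848011, 238.798697  ]), 'ee_rot': array([-1.89913175e-04,  1.34484386e-01,  9.90915545e-01, -5.44624090e-04]), 'force': array([ 0.20582818, -0.13532802,  0.05078412]), 'wrist_torque': array([ 0.02256984, -0.01942679,  0.04727524]), 'grip_force': 0.0, 'grip_width': 1.0009831345366453}
```

View pics/scene.png

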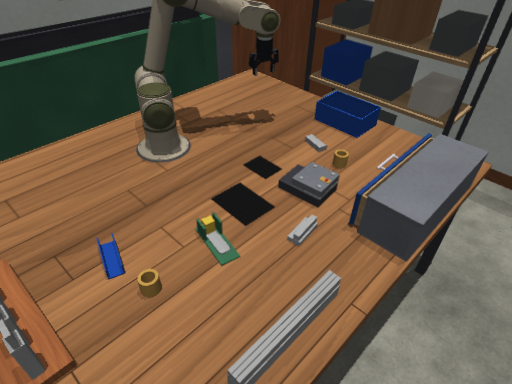

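View pics/top.png

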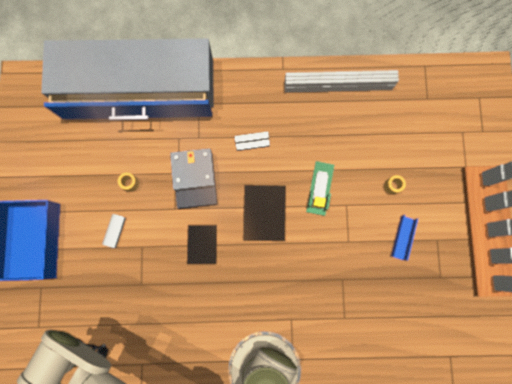

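The scene picture shows the green rack with the yellow handle at (208,222), the large mat at (243,203), a small mat at (263,167) and the die at (309,181). In the top picture the handle is at (320,202) on the rack (320,188), which is the only yellow block there. The yellow flag slot on the die at (191,157) could be mistaken for it. Mat candidates in the top picture are the large one at (265,212) and the small one at (202,244). The die is at (194,178), with its ledge facing the robot.

```bash
cat >h.py <<'E'
import numpy as np,cv2,pickle
from scipy.spatial.transform import Rotation as R
def cam(c):
    K=np.array([[c["fx"],0,c["cx"]],[0,c["fy"],c["cy"]],[0,0,1]])
    if "T" in c: T=np.linalg.inv(c["T"]); r,t=cv2.Rodrigues(T[:3,:3])[0],T[:3,3]
    else: r,t=np.array(c["rvec"]),np.array(c["tvec"])
    return K,np.array(c["dist_coeffs"]),r.reshape(3),t.reshape(3)
def world(c,uv,z):
    K,d,r,t=cam(c);uv=np.array(uv,float).reshape(-1,1,2)
    n=cv2.undistortPoints(uv,K,d)[:,0];M=cv2.Rodrigues(r)[0]
    o=-M.T@t;ray=np.c_[n,np.ones(len(n))]@M
    return o+ray*((z-o[2])/ray[:,2])[:,None]
def proj(c,P):
    K,d,r,t=cam(c);return cv2.projectPoints(np.array(P,float).reshape(-1,1,3),r,t,K,d)[0][:,0]
def wrist(name):
    from rig import sense,capture
    s=sense();c=dict(capture("wrist"));q=s["ee_rot"]
    T=np.eye(4);T[:3,:3]=R.from_quat(np.r_[q[1:],q[0]]).as_matrix();T[:3,3]=s["eef_pos"]
    c["T"]=T@np.array(c["hand_eye"]);pickle.dump(c,open(name+".pkl","wb"))
    return c
def load(n): return pickle.load(open(n+".pkl","rb"))
E
python3 - <<'E'
from h import *
c=load("top")
im=cv2.cvtColor(c["image"],cv2.COLOR_RGB2BGR)
cv2.imwrite("pics/topc.png",cv2.resize(im[140:260,160:345],None,fx=4.3,fy=4.3,interpolation=cv2.INTER_CUBIC))
hsv=cv2.cvtColor(im,cv2.COLOR_BGR2HSV)
def rect(m,z,n):
    k,l,s,_=cv2.connectedComponentsWithStats(m.astype(np.uint8))
    i=1+np.argmax(s[1:,4]);p=np.argwhere(l==i)[:,::-1].astype(float)
    w=world(c,p,z)[:,:2];r=cv2.minAreaRect(w.astype(np.float32));print(n,len(p),p.mean(0),r)
g=np.zeros(im.shape[:2],bool);g[150:225,295:345]=1
H,S,V=hsv[...,0],hsv[...,1],hsv[...,2]
rect(g&(H>18)&(H<35)&(S>150)&(V>140),62,"handle")
rect(g&(H>45)&(H<90)&(S>80),6,"rack")
b=np.zeros_like(g);b[175:270,225:300]=1
rect(b&(V<60),3,"mat")
d=np.zeros_like(g);d[140:215,163:222]=1
rect(d&(S<80),60,"die")
E
```

```text
handle 98 [319.31632653 202.09183673] ((553.5542602539062, -203.88821411132812), (41.849365234375, 27.78346824645996), 88.67699432373047)
rack 240 [321.87083333 177.83333333] ((621.6448974609375, -224.01141357421875), (70.84607696533203, 160.76507568359375), 76.97013854980469)
mat 4 [265.25 221.  ] ((496.3385925292969, -17.90865135192871), (2.5094242095947266, 10.057594299316406), 43.573116302490234)
die 2229 [193.28847017 178.70973531] ((648.1640625, 230.57479858398438), (199.54029846191406, 145.43759155273438), 4.8587799072265625)
```

View pics/topc.png

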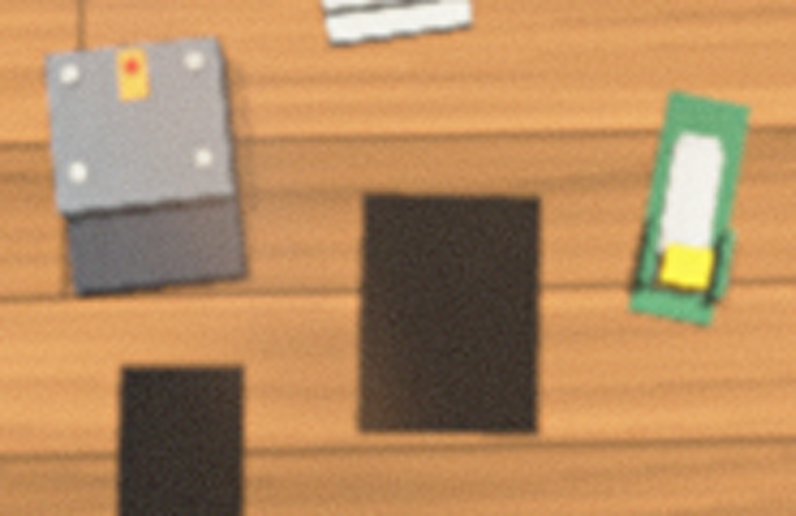

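The close crop confirms the yellow handle at crop (687,266) between the green cheeks, the blade pointing up and slightly right. The large mat has corners (363,195) to (537,432). The die's ledge front edge runs from (78,295) to (245,275).

```bash
python3 - <<'E'
from h import *
c=load("top")
f=lambda p,z:world(c,np.array(p)/4.3+[160-.4,140-.4],z).round(1)
np.set_printoptions(suppress=True)
def rp(n,a):
    print(n,a[:,:2].tolist(),"c",a.mean(0)[:2],"sides",np.linalg.norm(np.diff(a[:,:2],axis=0),axis=1).round(0))
rp("rack",f([(672,92),(749,106),(711,325),(631,310)],6))
rp("mat",f([(363,195),(540,197),(537,432),(360,430)],3))
rp("ledge",f([(78,295),(245,275)],40))
rp("dietop",f([(46,55),(217,38),(236,193),(64,213)],80))
rp("handle",f([(687,266)],62))
E
```

```text
rack [[710.1, -207.0], [696.6, -271.3], [512.7, -230.6], [526.7, -165.0]] c [ 611.525 -218.475] sides [ 66. 188.  67.]
mat [[628.7, 55.1], [623.6, -93.0], [428.4, -84.1], [433.5, 61.1]] c [528.55  -15.225] sides [148. 195. 145.]
ledge [[546.1, 285.9], [559.1, 151.0]] c [552.6  218.45] sides [136.]
dietop [[736.0, 305.6], [747.1, 168.4], [620.1, 154.1], [607.1, 290.5]] c [677.575 229.65 ] sides [138. 128. 137.]
handle [[555.4, -205.2]] c [ 555.4 -205.2] sides []
```

```bash
python3 -m handwheel '[[[28,-50,5,0,0,-10,1],[28,-50,5,0,0,-10,1],[28,-50,5,0,0,-10,1],[28,-50,5,0,0,-10,1],[28,-50,5,0,0,-10,1],[28,-50,5,0,0,-10,1],[28,-50,5,0,0,-10,1],[28,-50,5,0,0,-10,1]]]' 30; python3 -m handwheel '[[[28,-50,0,0,0,-7,1],[28,-50,0,0,0,0,1],[28,-50,0,0,0,0,1],[28,-50,0,0,0,0,1],[28,-50,0,0,0,0,1],[20,-45,0,0,0,0,1],[0,0,0,0,0,0,1],[0,0,0,0,0,0,1]]]'; python3 - <<'E'
from h import *
c=wrist("w1");cv2.imwrite("pics/w1.png",cv2.cvtColor(c["image"],cv2.COLOR_RGB2BGR))
print(c["T"].round(2),c["hand_eye"],c["fx"])
d=np.r_[np.cos(-.222),np.sin(-.222),0]
print(proj(c,[[555,-205,62],[703,-239,6],[520,-198,6]]))
E
```

```text
time_s: 1.1
eef_pos: [364.4, 104.2, 279.4]
ee_rot: [0.0, 0.742, 0.67, 0.0]
force: [1.2, 0.7, -0.5]
grip_width: 1.003
grip_force: 0.0
time_s: 2.1
eef_pos: [523.7, -188.4, 279.0]
ee_rot: [-0.001, 0.78, 0.626, -0.0]
force: [0.1, 1.1, 1.0]
grip_width: 0.998
grip_force: 0.0
[[ 9.8000e-01 -2.0000e-01 -7.0000e-02  5.4242e+02]
 [-2.2000e-01 -9.2000e-01 -3.1000e-01 -1.0667e+02]
 [-0.0000e+00  3.2000e-01 -9.5000e-01  4.1285e+02]
 [ 0.0000e+00  0.0000e+00  0.0000e+00  1.0000e+00]] [[-3.91625389e-05 -9.46451813e-01 -3.22845108e-01  8.39372185e+01]
 [ 9.99999961e-01 -1.26704475e-04  2.50142066e-04  5.60424725e-01]
 [-2.77653332e-04 -3.22845086e-01  9.46451781e-01 -1.33799500e+02]
 [ 0.00000000e+00  0.00000000e+00  0.00000000e+00  1.00000000e+00]] 328.1806678609017
[[290.85222072 169.24669339]
 [407.14826699 158.80143997]
 [258.76984144 158.38910595]]
```

View pics/w1.png

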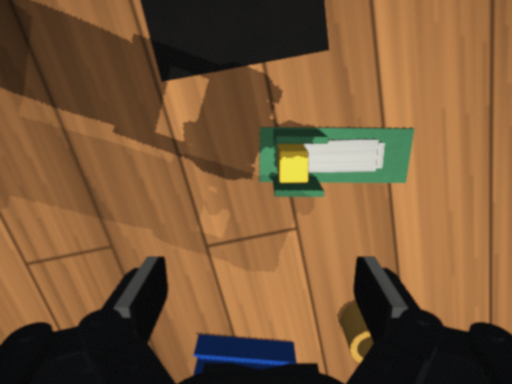

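The wrist view shows the yellow handle at (293,164), the blade tip at (385,156) and rack corners at about (264,128), (413,128), (406,182) and (259,181).

```bash
python3 - <<'E'
from h import *
np.set_printoptions(suppress=True,precision=1)
c=load("w1");hsv=cv2.cvtColor(c["image"],cv2.COLOR_RGB2HSV);H,S,V=[hsv[...,i] for i in range(3)]
g=np.zeros(H.shape,bool);g[115:205,245:425]=1
y=g&(H>18)&(H<38)&(S>120)
p=np.argwhere(y)[:,::-1];print("yellow bbox",p.min(0),p.max(0))
for r in range(p[:,1].min(),p[:,1].max()+1,3):
    q=p[p[:,1]==r];print(r,q[:,0].min(),q[:,0].max(),int(V[r,q[:,0]].mean()),end="; ")
rk=world(c,[(264,128),(413,128),(406,182),(259,181)],6);print("\nrack",rk[:,:2],rk.mean(0),np.linalg.norm(np.diff(rk[:,:2],axis=0),axis=1))
a=(rk[1]+rk[2]-rk[0]-rk[3]);th=np.arctan2(a[1],a[0]);print("yaw",np.degrees(th))
# fit gauge model: outline of handle + blade
def gp(x,yy,t,P): 
    P=np.array(P,float);return np.c_[x+P[:,0]*np.cos(t)-P[:,1]*np.sin(t),yy+P[:,0]*np.sin(t)+P[:,1]*np.cos(t),6+P[:,2]]
box=[(a,b,z) for a in(-16,16) for b in(-18,18) for z in(6,56)]
tip=[(116,-16,6),(116,16,6)]
w=g&(S<40)&(V>120);q=np.argwhere(w)[:,::-1];print("blade bbox",q.min(0),q.max(0))
from scipy.optimize import minimize
def cost(v):
    m=np.zeros(H.shape,np.uint8);cv2.fillConvexPoly(m,cv2.convexHull((proj(c,gp(*v,box))*16).astype(np.int32)),255,shift=4)
    m2=np.zeros(H.shape,np.uint8);B=[(16,-20,6),(108,-20,6),(108,-16,6),(116,-16,6),(116,16,6),(108,16,6),(108,20,6),(16,20,6)]
    cv2.fillPoly(m2,[(proj(c,gp(*v,B))*16).astype(np.int32)],255,shift=4);m2[m>0]=0
    return np.logical_xor(m>0,y).sum()+np.logical_xor(m2>0,w).sum()
x0=np.array([*(rk.mean(0)[:2]-50*np.array([np.cos(th),np.sin(th)])),th])
best=min((minimize(cost,x0+np.array([i,j,0]),method="Nelder-Mead",options=dict(initial_simplex=x0+np.array([[i,j,0],[i+4,j,0],[i,j+4,0],[i,j,.04]]))) for i in(-5,0,5) for j in(-4,0,4)),key=lambda r:r.fun)
print(x0,best.x,np.degrees(best.x[2]),best.fun,y.sum(),w.sum())
E
```

```text
yellow bbox [259 126] [414 197]
126 262 275 79; Traceback (most recent call last):
  File "<stdin>", line 8, in <module>
    return umr_minimum(a, axis, None, out, keepdims, initial, where)
ValueError: zero-size array to reduction operation minimum which has no identity
```

Yellow threshold too loose; tighten it.

```bash
cat >fit.py <<'E'
from h import *
from scipy.optimize import minimize
def gp(x,yy,t,P,z0):
    P=np.array(P,float);return np.c_[x+P[:,0]*np.cos(t)-P[:,1]*np.sin(t),yy+P[:,0]*np.sin(t)+P[:,1]*np.cos(t),z0+P[:,2]]
box=[(a,b,z) for a in(-16,16) for b in(-18,18) for z in(6,56)]
B=[(16,-20,6),(108,-20,6),(108,-16,6),(116,-16,6),(116,16,6),(108,16,6),(108,20,6),(16,20,6)]
def fit(c,x0,z0,roi):
    hsv=cv2.cvtColor(c["image"],cv2.COLOR_RGB2HSV);H,S,V=[hsv[...,i] for i in range(3)]
    g=np.zeros(H.shape,bool);g[roi[1]:roi[3],roi[0]:roi[2]]=1
    y=g&(H>20)&(H<36)&(S>170)&(V>100); w=g&(S<40)&(V>130)
    for n,m in(("y",y),("w",w)):
        p=np.argwhere(m)[:,::-1];print(n,m.sum(),p.min(0),p.max(0))
    def cost(v):
        m=np.zeros(H.shape,np.uint8);cv2.fillConvexPoly(m,cv2.convexHull((proj(c,gp(*v,box,z0))*16).round().astype(np.int32)),255,shift=4)
        m2=np.zeros(H.shape,np.uint8);cv2.fillPoly(m2,[(proj(c,gp(*v,B,z0))*16).round().astype(np.int32)],255,shift=4);m2[m>0]=0
        return np.logical_xor(m>0,y).sum()+np.logical_xor(m2>0,w).sum()
    x0=np.array(x0,float)
    r=min((minimize(cost,x0,method="Nelder-Mead",options=dict(initial_simplex=x0+np.array([[i,j,0],[i+4,j,0],[i,j+4,0],[i,j,.04]]))) for i in(-6,0,6) for j in(-5,0,5)),key=lambda r:r.fun)
    print("fit",r.x.round(3),np.degrees(r.x[2]).round(2),"cost",r.fun);return r.x
E
python3 - <<'E'
from fit import *
np.set_printoptions(suppress=True,precision=1)
c=load("w1")
rk=world(c,[(264,128),(413,128),(406,182),(259,181)],6);print("rack",rk.mean(0),np.linalg.norm(np.diff(rk[:,:2],axis=0),axis=1))
a=(rk[1]+rk[2]-rk[0]-rk[3]);th=np.arctan2(a[1],a[0]);print("yaw",np.degrees(th))
fit(c,[*(rk.mean(0)[:2]-50*np.array([np.cos(th),np.sin(th)])),th],6,(245,115,425,205))
E
```

```text
rack [ 615.1 -215.2    6. ] [182.6  69.2 190.2]
yaw -12.676930515151081
y 977 [279 146] [307 182]
w 2328 [304 139] [384 172]
fit [ 558.  -203.4   -0.2] -11.08 cost 420.0
```

```bash
python3 -m handwheel '[[[18,-8,-50,0,0,0,1],[17,-8,-50,0,0,0,1],[0,0,-49,0,0,0,1],[0,0,0,0,0,0,1],[0,0,0,0,0,0,1]]]'; python3 - <<'E'
from fit import *
c=wrist("w2");cv2.imwrite("pics/w2.png",cv2.cvtColor(c["image"],cv2.COLOR_RGB2BGR))
print(proj(c,gp(558,-203.4,-.2,box[1::2]+B,6)).round())
fit(c,[558,-203.4,-.2],6,(150,120,512,330))
E
```

```text
time_s: 2.78
eef_pos: [559.8, -204.9, 133.0]
ee_rot: [0.002, 0.779, 0.627, 0.001]
force: [0.2, 1.2, 0.1]
grip_width: 1.0
grip_force: 0.0
[[233. 235.]
 [231. 185.]
 [280. 234.]
 [280. 184.]
 [276. 209.]
 [386. 207.]
 [387. 203.]
 [397. 203.]
 [401. 165.]
 [391. 166.]
 [392. 161.]
 [276. 163.]]
y 2637 [233 174] [280 232]
w 4111 [281 160] [401 209]
fit [ 5.58419e+02 -2.03452e+02 -1.97000e-01] -11.29 cost 2175.0
```

View pics/w2.png

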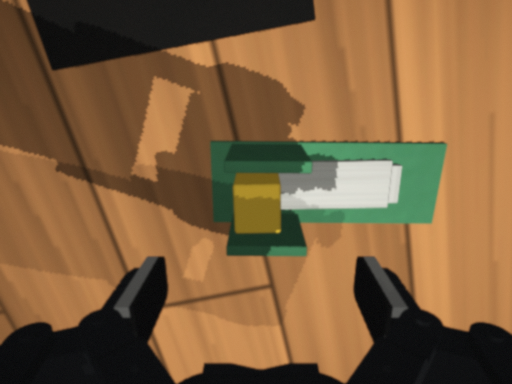

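The view shows the handle at (257,203) centred between the finger columns (165 and 357), and the model prediction matches it to within about 2 mm. I'll descend and grip.

```bash
python3 -m handwheel '[[[-1,1,-40,0,0,1,1],[0,1,-30,0,0,0,1],[0,0,-20,0,0,0,1],[0,0,-10,0,0,0,1],[0,0,0,0,0,0,1],[0,0,0,0,0,0,1]]]' 60;  python3 -m handwheel '[[[0,0,0,0,0,0,-1],[0,0,0,0,0,0,-1],[0,0,0,0,0,0,-1],[0,0,0,0,0,0,-1],[0,0,0,0,0,0,-1],[0,0,0,0,0,0,-1]]]' 60
```

```text
time_s: 3.58
eef_pos: [558.6, -203.4, 31.7]
ee_rot: [0.001, 0.774, 0.633, 0.0]
force: [0.1, 0.5, 0.9]
grip_width: 1.0
grip_force: 0.0
time_s: 4.32
eef_pos: [558.1, -203.0, 30.6]
ee_rot: [0.0, 0.774, 0.633, 0.0]
force: [-0.4, 0.3, 5.3]
grip_width: 0.369
grip_force: 60.4
```

```bash
python3 -m handwheel '[[[0,0,8,0,0,0,-1],[0,0,20,0,0,0,-1],[0,0,30,0,0,0,-1],[0,0,30,0,0,0,-1],[0,0,7,0,0,0,-1],[0,0,0,0,0,0,-1]]]' ;  python3 -m handwheel '[[[-10,20,0,0,0,3,-1],[-15,35,0,0,0,4,-1],[-15,35,0,0,0,4,-1],[-15,35,0,0,0,3,-1],[-15,35,0,0,0,3,-1],[-10,28,0,0,0,0,-1],[0,0,0,0,0,0,-1],[0,0,0,0,0,0,-1]]]'; python3 -m handwheel '[[[0,0,-30,0,0,0,-1],[0,0,-25,0,0,0,-1],[0,0,-20,0,0,0,-1],[0,0,-10,0,0,0,-1],[0,0,0,0,0,0,-1],[0,0,0,0,0,0,-1]]]'; python3 - <<'E'
from h import *
c=wrist("w3");cv2.imwrite("pics/w3.png",cv2.cvtColor(c["image"],cv2.COLOR_RGB2BGR))
E
```

```text
time_s: 5.08
eef_pos: [557.7, -202.8, 124.6]
ee_rot: [-0.0, 0.774, 0.633, -0.0]
force: [-0.4, -0.1, -2.9]
grip_width: 0.365
grip_force: 60.0
time_s: 6.08
eef_pos: [477.9, -15.3, 124.6]
ee_rot: [-0.0, 0.672, 0.74, -0.0]
force: [0.2, -0.1, -2.5]
grip_width: 0.367
grip_force: 60.1
time_s: 6.82
eef_pos: [478.4, -15.3, 40.9]
ee_rot: [0.001, 0.672, 0.74, 0.0]
force: [0.6, -0.5, -2.2]
grip_width: 0.368
grip_force: 60.1
```

View pics/w3.png

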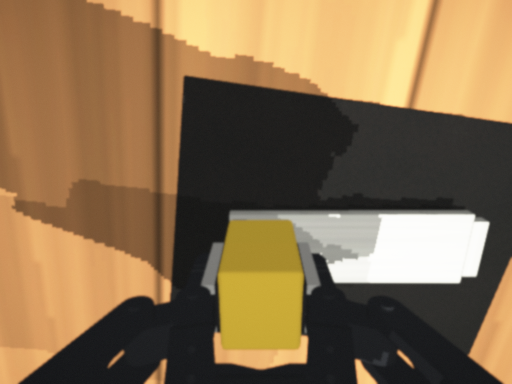

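The gauge is held level above the mat, with the blade from (230,210) to (488,283) inside the mat's outline. I'll set it down gently.

```bash
python3 -m handwheel '[[[0,0,-5,0,0,0,-1],[0,0,-3,0,0,0,-1],[0,0,-2,0,0,0,-1],[0,0,0,0,0,0,-1],[0,0,0,0,0,0,-1]]]';python3 -m handwheel '[[[0,0,-1,0,0,0,-1],[0,0,-1,0,0,0,-1],[0,0,-1,0,0,0,-1],[0,0,0,0,0,0,-1],[0,0,0,0,0,0,-1]]]'
```

```text
time_s: 7.5
eef_pos: [478.0, -15.0, 30.4]
ee_rot: [0.0, 0.672, 0.74, 0.0]
force: [0.8, 0.6, -2.7]
grip_width: 0.368
grip_force: 60.1
time_s: 8.12
eef_pos: [478.0, -15.0, 27.6]
ee_rot: [0.0, 0.672, 0.74, -0.0]
force: [-2.9, 0.4, 5.0]
grip_width: 0.367
grip_force: 61.0
```

```bash
python3 -m handwheel '[[[0,0,0,0,0,0,1],[0,0,0,0,0,0,1],[0,0,0,0,0,0,1],[0,0,0,0,0,0,1],[0,0,0,0,0,0,1],[0,0,30,0,0,0,1],[0,0,40,0,0,0,1],[0,0,40,0,0,0,1]]]';python3 -m handwheel '[[[0,0,0,0,0,0,1],[0,0,0,0,0,0,1]]]'; python3 - <<'E'
from fit import *
from rig import *
print(sense()["joints"].round(2))
c=wrist("w4")
fit(c,[478,-15,np.radians(5.5)],3,(130,100,512,340))
E
```

```text
time_s: 9.12
eef_pos: [477.7, -14.9, 138.5]
ee_rot: [-0.0, 0.672, 0.74, -0.0]
force: [0.3, 0.4, -0.2]
grip_width: 1.001
grip_force: 0.0
time_s: 9.38
eef_pos: [477.5, -14.9, 136.6]
ee_rot: [-0.001, 0.672, 0.74, -0.0]
force: [0.3, 0.3, -0.4]
grip_width: 1.001
grip_force: 0.0
[-0.28  0.32  1.77 -0.    1.05 -0.37]
y 2749 [238 168] [283 230]
w 5530 [242 162] [403 315]
fit [ 4.78393e+02 -1.55390e+01  1.06000e-01] 6.09 cost 582.0
```

```bash
python3 -m handwheel '[[[0,0,5,0,0,10,1],[0,0,5,0,0,10,1],[0,0,5,0,0,10,1],[0,0,5,0,0,10,1],[0,0,5,0,0,10,1],[0,0,0,0,0,10,1],[0,0,0,0,0,10,1],[0,0,0,0,0,10,1]]]';python3 -m handwheel '[[[0,0,0,0,0,10,1],[0,0,0,0,0,0.5,1],[0,0,0,0,0,0,1]]]'; python3 - <<'E'
from fit import *
c=wrist("w5");cv2.imwrite("pics/w5.png",cv2.cvtColor(c["image"],cv2.COLOR_RGB2BGR))
fit(c,[478,-15,np.radians(5.5)],3,(130,20,380,310))
E
```

```text
time_s: 10.42
eef_pos: [477.5, -14.9, 161.0]
ee_rot: [-0.001, 0.036, 0.999, 0.0]
force: [0.1, 0.1, -2.0]
grip_width: 1.0
grip_force: 0.0
time_s: 10.8
eef_pos: [477.7, -14.9, 161.7]
ee_rot: [-0.001, -0.051, 0.999, 0.0]
force: [-0.9, -0.5, -0.1]
grip_width: 1.002
grip_force: 0.0
y 2261 [235 162] [282 211]
w 3006 [238 162] [280 286]
fit [ 4.77908e+02 -1.57480e+01  1.00000e-01] 5.75 cost 393.0
```

View pics/w5.png

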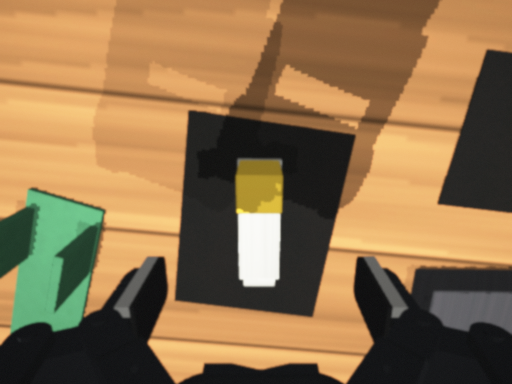

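The gauge lies flat inside the large mat, with its handle at (259,186) and tip at (259,286), seen from behind with image-up toward -x. I'll re-grip it across its side faces, 5 mm behind the handle's centre.

```bash
python3 -m handwheel '[[[-5,-1,-40,0,0,0,1],[0,0,-40,0,0,0,1],[0,0,-30,0,0,0,1],[0,0,-15,0,0,0,1],[0,0,-9,0,0,0,1],[0,0,0,0,0,0,1],[0,0,0,0,0,0,1]]]' 80;  python3 -m handwheel '[[[0,0,0,0,0,0,-1],[0,0,0,0,0,0,-1],[0,0,0,0,0,0,-1],[0,0,0,0,0,0,-1],[0,0,0,0,0,0,-1],[0,0,0,0,0,0,-1]]]' 80
```

```text
time_s: 11.72
eef_pos: [473.5, -16.1, 29.1]
ee_rot: [0.001, -0.053, 0.999, -0.0]
force: [-0.1, -0.3, 0.4]
grip_width: 0.997
grip_force: 0.0
time_s: 12.48
eef_pos: [473.2, -16.1, 28.7]
ee_rot: [0.0, -0.053, 0.999, -0.0]
force: [-1.8, -0.2, 6.3]
grip_width: 0.409
grip_force: 80.4
```

```bash
python3 -m handwheel '[[[0,0,10,0,0,0,-1],[0,0,30,0,0,0,-1],[0,0,40,0,0,0,-1],[0,0,35,0,0,0,-1],[0,0,0,0,0,0,-1]]]';  python3 -m handwheel '[[[1,20,0,0,0,0,-1],[2,45,0,0,0,0,-1],[2,50,0,0,0,0,-1],[2,50,0,0,0,0,-1],[2,40,0,0,0,0,-1],[0,22,0,0,0,0,-1],[0,0,0,0,0,0,-1],[0,0,0,0,0,0,-1]]]'; python3 - <<'E'
from h import *
c=wrist("w6");cv2.imwrite("pics/w6.png",cv2.resize(cv2.cvtColor(c["image"],cv2.COLOR_RGB2BGR),(800,600),interpolation=cv2.INTER_CUBIC))
o=np.array([647.4,227.2]);t=np.radians(5.7);ct,s=np.cos(t),np.sin(t)
P=lambda x,y,z:[o[0]+x*ct-y*s,o[1]+x*s+y*ct,z]
print((proj(c,[P(-95,70,40),P(-95,-70,40),P(-35,70,80),P(-35,-70,80),P(-35,70,40),P(-35,-70,40)])*800/512).round())
E
```

```text
time_s: 13.1
eef_pos: [473.8, -16.2, 145.4]
ee_rot: [0.002, -0.053, 0.999, -0.001]
force: [-0.2, -0.2, -2.7]
grip_width: 0.408
grip_force: 80.4
time_s: 14.1
eef_pos: [481.5, 210.4, 142.4]
ee_rot: [-0.001, -0.053, 0.999, -0.0]
force: [0.1, -0.3, -2.6]
grip_width: 0.417
grip_force: 80.6
[[537. 431.]
 [274. 430.]
 [546. 582.]
 [263. 581.]
 [528. 522.]
 [282. 521.]]
```

View pics/w6.png

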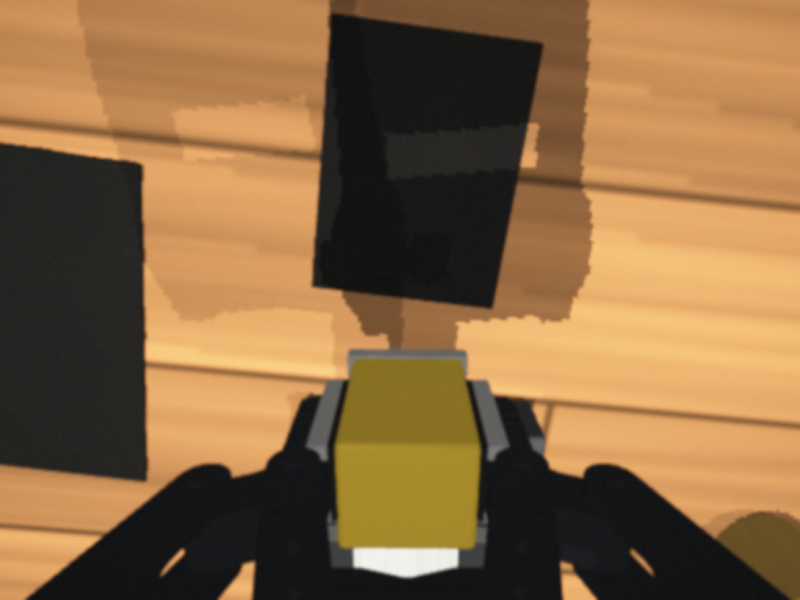

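The held gauge hides most of the die: only slivers show at (294,398) and (540,430). I'll step aside to view the die from its right.

```bash
python3 -m handwheel '[[[0,-30,5,0,0,0,-1],[0,-40,5,0,0,0,-1],[10,-25,5,0,0,0,-1],[35,0,5,0,0,0,-1],[40,0,0,0,0,0,-1],[30,0,0,0,0,0,-1],[0,0,0,0,0,0,-1],[0,0,0,0,0,0,-1]]]'; python3 - <<'E'
from h import *
c=wrist("w7");cv2.imwrite("pics/w7.png",cv2.resize(cv2.cvtColor(c["image"],cv2.COLOR_RGB2BGR),(800,600),interpolation=cv2.INTER_CUBIC))
o=np.array([647.4,227.2]);t=np.radians(5.7);ct,s=np.cos(t),np.sin(t)
P=lambda x,y,z:[o[0]+x*ct-y*s,o[1]+x*s+y*ct,z]
print((proj(c,[P(-95,70,40),P(-95,-70,40),P(-35,70,80),P(-35,-70,80),P(-35,70,40),P(-35,-70,40),P(-35,-23,40),P(-35,23,40)])*800/512).round())
m=world(load("w5"),[(190,111),(355,135),(313,316),(176,300)],3);print("mat",m.mean(0))
E
```

```text
time_s: 15.15
eef_pos: [596.2, 115.5, 162.9]
ee_rot: [-0.001, -0.052, 0.999, 0.0]
force: [-0.4, 0.3, -2.1]
grip_width: 0.409
grip_force: 80.8
[[756. 230.]
 [478. 229.]
 [782. 373.]
 [482. 372.]
 [731. 339.]
 [472. 338.]
 [559. 339.]
 [644. 339.]]
mat [528.83938819 -11.47684061   3.        ]
```

View pics/w7.png

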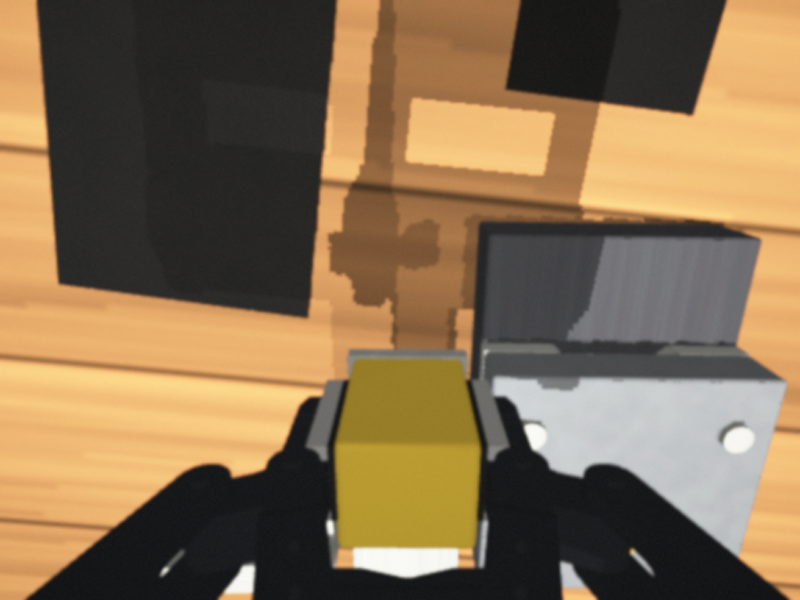

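The whole die front is visible here. The ledge's front edge runs (489,237)–(760,240), the ledge meets the upper bar near row 345, the dark mouth spans cols 560–660, and the upper bar's top front edge runs (492,378)–(785,381).

```bash
python3 - <<'E'
from h import *
np.set_printoptions(suppress=True,precision=1)
c=load("w7");g=cv2.cvtColor(c["image"],cv2.COLOR_RGB2GRAY).astype(float)
k=512/800
def edge(cols,r0,r1,z,sgn):
    pts=[]
    for u in cols:
        d=sgn*np.diff(cv2.GaussianBlur(g,(0,0),.8)[r0:r1,u]);i=np.argmax(d);
        if 0<i<len(d)-1: i=i+.5*(d[i-1]-d[i+1])/(d[i-1]-2*d[i]+d[i+1])
        pts.append((u,r0+i+.5))
    w=world(c,pts,z);p=np.polyfit(w[:,1],w[:,0],1)
    for _ in range(3):
        e=np.abs(np.polyval(p,w[:,1])-w[:,0]);ok=e<np.median(e)*2.5+.2;p=np.polyfit(w[ok,1],w[ok,0],1)
    print("edge rows",np.array(pts)[::25,1],"yaw",-np.degrees(np.arctan(p[0])),"resid",e[ok].mean(),"y range",w[:,1].min(),w[:,1].max(),p);return p
pf=edge(range(395,480),146,158,40,1)
pt=edge(range(370,490),236,248,80,1)
f=lambda p,z:world(c,np.array(p)*k-.2,z)[:,:2]
L=f([(489,237),(760,240)],40);T=f([(492,378),(785,381)],80);M=f([(557,345),(660,348)],40)
print("ledge",L,np.linalg.norm(L[1]-L[0]),L.mean(0));print("top",T,np.linalg.norm(T[1]-T[0]),T.mean(0));print("mouth",M,M.mean(0))
for A,d in((L,95),(T,35)):
    v=A[1]-A[0];t=np.arctan2(-v[0],v[1]);print("yaw",np.degrees(t),"origin",A.mean(0)+d*np.array([np.cos(t),np.sin(t)]))
im=cv2.cvtColor(c["image"],cv2.COLOR_RGB2BGR)[140:260,300:512];cv2.imwrite("pics/w7c.png",cv2.resize(im,None,fx=3.77,fy=3.77,interpolation=cv2.INTER_CUBIC))
E
```

```text
edge rows [151.  151.4 151.6 151.9] yaw 5.203431406999958 resid 0.0515394749662245 y range 218.9994163046589 285.30473071635646 [ -0.1 576.2]
edge rows [241.4 241.4 242.  242.3 242.6] yaw 5.1609885710717744 resid 0.03363679614580357 y range 199.23538557315715 286.08638301584364 [ -0.1 635.5]
ledge [[563.3 154.3]
 [550.7 291. ]] 137.30208714918876 [557.  222.7]
top [[622.1 158.9]
 [609.2 295.8]] 137.5376227534653 [615.7 227.3]
mouth [[618.5 200.5]
 [614.4 256.6]] [616.5 228.5]
yaw 5.29960712203033 origin [651.6 231.5]
yaw 5.4106882844284385 origin [650.5 230.6]
```

View pics/w7c.png

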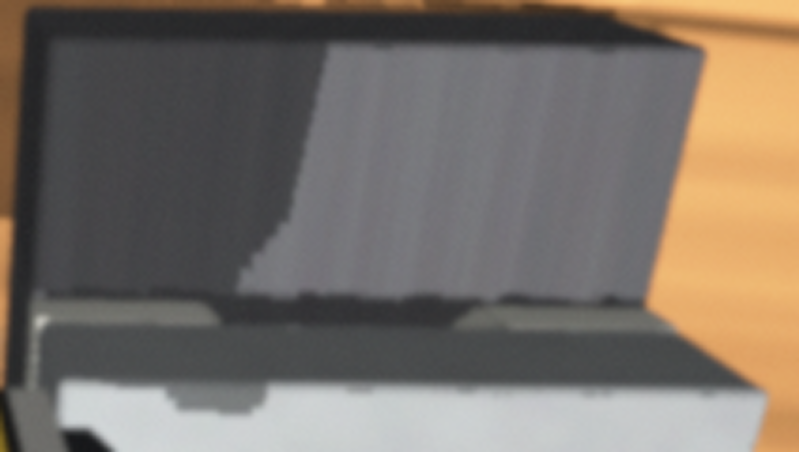

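```bash
python3 -m handwheel '[[[-40,0,0,0,0,-0.7,-1],[-50,10,0,0,0,0,-1],[-30,30,0,0,0,0,-1],[-10,35,0,0,0,0,-1],[0,24,0,0,0,0,-1],[0,0,-20,0,0,0,-1],[0,0,-20,0,0,0,-1],[0,0,0,0,0,0,-1]]]'; python3 -m handwheel '[[[0,0,-20,0,0,0,-1],[0,0,-15,0,0,0,-1],[0,0,-8,0,0,0,-1],[0,0,0,0,0,0,-1],[0,0,0,0,0,0,-1],[0,0,0,0,0,0,-1]]]';
```

```text
time_s: 16.2
eef_pos: [465.7, 214.8, 122.6]
ee_rot: [-0.001, -0.047, 0.999, -0.0]
force: [-0.6, 0.8, -2.2]
grip_width: 0.412
grip_force: 80.8
time_s: 16.95
eef_pos: [467.2, 215.1, 80.8]
ee_rot: [0.0, -0.047, 0.999, 0.0]
force: [-0.0, -0.6, -3.3]
grip_width: 0.413
grip_force: 81.0
```

```bash
python3 -m handwheel '[[[0,-0.5,-6,0,0,0,-1],[0,0,-4,0,0,0,-1],[0,0,-2,0,0,0,-1],[0,0,0,0,0,0,-1],[0,0,0,0,0,0,-1]]]'; python3 -m handwheel '[[[0,0,-1,0,0,0,-1],[0,0,-1,0,0,0,-1],[0,0,0,0,0,0,-1],[0,0,0,0,0,0,-1]]]'; python3 - <<'E'
from h import *
from rig import capture,sense
print(sense()["wrist_torque"],sense()["force"])
c=capture("top");pickle.dump(c,open("top2.pkl","wb"))
E
```

```text
time_s: 17.58
eef_pos: [467.0, 214.5, 68.4]
ee_rot: [0.0, -0.047, 0.999, 0.0]
force: [0.7, 0.7, -1.6]
grip_width: 0.41
grip_force: 81.0
time_s: 18.08
eef_pos: [467.0, 214.5, 66.3]
ee_rot: [0.0, -0.047, 0.999, 0.0]
force: [-0.2, 0.4, -3.4]
grip_width: 0.407
grip_force: 81.0
[ 0.02731804  0.08810753 -0.00294881] [-0.19977691  0.40208197 -3.43643938]
```

```bash
python3 -m handwheel '[[[0,0,-0.6,0,0,0,-1],[0,0,0,0,0,0,-1],[0,0,0,0,0,0,-1]]]'; python3 -m handwheel '[[[0,0,-0.6,0,0,0,-1],[0,0,0,0,0,0,-1],[0,0,0,0,0,0,-1]]]'; python3 -m handwheel '[[[0,0,-0.6,0,0,0,-1],[0,0,0,0,0,0,-1],[0,0,0,0,0,0,-1]]]'
```

```text
time_s: 18.5
eef_pos: [467.0, 214.5, 65.7]
ee_rot: [0.0, -0.047, 0.999, -0.0]
force: [0.6, 0.8, -2.1]
grip_width: 0.412
grip_force: 81.0
time_s: 18.88
eef_pos: [467.1, 214.5, 65.4]
ee_rot: [0.0, -0.047, 0.999, 0.0]
force: [-3.8, -1.2, 3.6]
grip_width: 0.414
grip_force: 81.5
time_s: 19.25
eef_pos: [467.1, 214.6, 65.0]
ee_rot: [0.0, -0.047, 0.999, 0.0]
force: [-5.5, -1.6, 7.8]
grip_width: 0.415
grip_force: 82.2
```

```bash
python3 -m handwheel '[[[0,0,0.5,0,0,0,-1],[5,0.5,0,0,0,0,-1],[5,0.5,0,0,0,0,-1],[5,0.4,0,0,0,0,-1],[4,0.4,0,0,0,0,-1],[3,0.3,0,0,0,0,-1],[3,0.3,0,0,0,0,-1],[3,0.3,0,0,0,0,-1]]]'; python3 -m handwheel '[[[3,0.3,0,0,0,0,-1],[3,0.3,0,0,0,0,-1],[3,0.3,0,0,0,0,-1],[3,0.2,0,0,0,0,-1],[0,0,0,0,0,0,-1]]]'; python3 -c "
from rig import *
s=sense();print(s['force'],s['wrist_torque'])"
```

```text
time_s: 20.25
eef_pos: [495.1, 217.3, 65.4]
ee_rot: [-0.0, -0.047, 0.999, 0.0]
force: [-5.9, -0.2, 8.8]
grip_width: 0.41
grip_force: 81.8
time_s: 20.88
eef_pos: [507.4, 218.5, 65.5]
ee_rot: [0.0, -0.047, 0.999, 0.0]
force: [-4.5, 0.1, 6.9]
grip_width: 0.413
grip_force: 82.1
[-4.51555725  0.14962113  6.90179744] [ 0.04794839  0.19806535 -0.01383312]
```

```bash
python3 -m handwheel '[[[4,0.4,0.2,0,0,0,-1],[4,0.4,0,0,0,0,-1],[4,0.3,0,0,0,0,-1],[4,0.4,0,0,0,0,-1],[4,0.4,0,0,0,0,-1],[4,0.3,0,0,0,0,-1],[4,0.4,0,0,0,0,-1],[0,0,0,0,0,0,-1]]]'; python3 -m handwheel '[[[4,0.4,0,0,0,0,-1],[4,0.4,0,0,0,0,-1],[4,0.3,0,0,0,0,-1],[4,0.4,0,0,0,0,-1],[4,0.4,0,0,0,0,-1],[4,0.3,0,0,0,0,-1],[2,0.2,0,0,0,0,-1],[0,0,0,0,0,0,-1]]]'
```

```text
time_s: 21.88
eef_pos: [535.5, 221.1, 65.7]
ee_rot: [0.0, -0.047, 0.999, 0.0]
force: [-1.4, 0.3, 6.6]
grip_width: 0.408
grip_force: 82.0
time_s: 22.88
eef_pos: [561.2, 223.5, 65.7]
ee_rot: [0.0, -0.047, 0.999, 0.0]
force: [-3.6, -0.1, 7.4]
grip_width: 0.41
grip_force: 82.2
```

```bash
H="python3 -m handwheel"; $H '[[[3,0.3,0,0,0,0,-1],[3,0.3,0,0,0,0,-1],[2,0.2,0,0,0,0,-1],[0,0,0,0,0,0,-1],[0,0,0,0,0,0,-1]]]'; $H '[[[1,0.1,0,0,0,0,-1],[0,0,0,0,0,0,-1]]]'|grep -E "pos|^force"; $H '[[[1,0.1,0,0,0,0,-1],[0,0,0,0,0,0,-1]]]'|grep -E "pos|^force"; $H '[[[1,0.1,0,0,0,0,-1],[0,0,0,0,0,0,-1]]]'|grep -E "pos|^force"
```

```text
time_s: 23.5
eef_pos: [569.2, 224.3, 65.7]
ee_rot: [0.0, -0.047, 0.999, 0.0]
force: [-4.1, 0.3, 6.5]
grip_width: 0.41
grip_force: 82.3
eef_pos: [570.0, 224.4, 65.7]
force: [-5.1, -0.2, 8.3]
eef_pos: [571.0, 224.5, 65.7]
force: [-5.1, -0.5, 7.4]
eef_pos: [572.0, 224.6, 65.7]
force: [-5.3, -0.6, 8.1]
```

```bash
H="python3 -m handwheel"; $H '[[[1,0.1,0,0,0,0,-1],[0,0,0,0,0,0,-1]]]'|grep -E "pos|^force"; $H '[[[1,0.1,0,0,0,0,-1],[0,0,0,0,0,0,-1]]]'|grep -E "pos|^force"; $H '[[[1,0.1,0,0,0,0,-1],[0,0,0,0,0,0,-1]]]'|grep -E "pos|^force"
```

```text
eef_pos: [573.0, 224.7, 65.7]
force: [-4.5, 0.1, 8.0]
eef_pos: [574.0, 224.8, 65.7]
force: [-5.5, -1.4, 7.4]
eef_pos: [575.0, 224.9, 65.7]
force: [-3.8, 0.3, 8.0]
```

Tip is about 80 mm in with no contact yet; continuing.

```bash
H="python3 -m handwheel"; $H '[[[1,0.1,0,0,0,0,-1],[0,0,0,0,0,0,-1]]]'|grep -E "pos|^force"; $H '[[[1,0.1,0,0,0,0,-1],[0,0,0,0,0,0,-1]]]'|grep -E "pos|^force"; $H '[[[1,0.1,0,0,0,0,-1],[0,0,0,0,0,0,-1]]]'|grep -E "pos|^force"
```

```text
eef_pos: [576.0, 225.0, 65.7]
force: [-4.2, -0.9, 7.6]
eef_pos: [577.0, 225.1, 65.7]
force: [-5.0, -0.3, 8.1]
eef_pos: [578.0, 225.2, 65.8]
force: [-4.7, -0.9, 7.9]
```

```bash
H="python3 -m handwheel"; $H '[[[1,0.1,0,0,0,0,-1],[0,0,0,0,0,0,-1]]]'|grep -E "pos|^force"; $H '[[[1,0.1,0,0,0,0,-1],[0,0,0,0,0,0,-1]]]'|grep -E "pos|^force"; $H '[[[1,0.1,0,0,0,0,-1],[0,0,0,0,0,0,-1]]]'|grep -E "pos|^force"
```

```text
eef_pos: [579.0, 225.3, 65.7]
force: [-4.7, -0.6, 7.8]
eef_pos: [580.0, 225.4, 65.7]
force: [-4.5, -0.9, 8.0]
eef_pos: [581.0, 225.5, 65.7]
force: [-4.8, -0.1, 8.5]
```

```bash
H="python3 -m handwheel"; $H '[[[1,0.1,0,0,0,0,-1],[0,0,0,0,0,0,-1]]]'|grep -E "pos|^force"; $H '[[[1,0.1,0,0,0,0,-1],[0,0,0,0,0,0,-1]]]'|grep -E "pos|^force"; $H '[[[1,0.1,0,0,0,0,-1],[0,0,0,0,0,0,-1]]]'|grep -E "pos|^force"
```

```text
eef_pos: [582.0, 225.6, 65.7]
force: [-5.0, 0.0, 8.0]
eef_pos: [583.0, 225.7, 65.7]
force: [-4.5, -0.2, 8.0]
eef_pos: [584.0, 225.8, 65.7]
force: [-5.1, -0.0, 7.3]
```

```bash
H="python3 -m handwheel"; $H '[[[1,0.1,0,0,0,0,-1],[0,0,0,0,0,0,-1]]]'|grep -E "pos|^force"; $H '[[[1,0.1,0,0,0,0,-1],[0,0,0,0,0,0,-1]]]'|grep -E "pos|^force"; $H '[[[1,0.1,0,0,0,0,-1],[0,0,0,0,0,0,-1]]]'|grep -E "pos|^force"
```

```text
eef_pos: [584.1, 225.8, 65.7]
force: [-10.5, -2.2, 12.4]
eef_pos: [584.3, 225.8, 65.7]
force: [-16.3, -2.7, 14.0]
eef_pos: [585.2, 225.9, 65.7]
force: [-17.7, -3.2, 15.8]
```

Contact felt at x≈584. Now I'll push about 4 mm.

```bash
H="python3 -m handwheel"; $H '[[[1,0.1,0,0,0,0,-1],[0,0,0,0,0,0,-1]]]'|grep -E "pos|^force"; $H '[[[1,0.1,0,0,0,0,-1],[0,0,0,0,0,0,-1]]]'|grep -E "pos|^force"; $H '[[[1,0.1,0,0,0,0,-1],[0,0,0,0,0,0,-1]]]'|grep -E "pos|^force|rot"; python3 - <<'E'
from h import *
from rig import capture
o=[]
for n in("scene","top"):
    c=capture(n);pickle.dump(c,open(n+"3.pkl","wb"))
    u=proj(c,[[651+60,231,90]])[0];u=np.round(u).astype(int);print(n,u)
    im=cv2.cvtColor(c["image"],cv2.COLOR_RGB2BGR)
    if n=="scene":u=np.array([309,181])
    a=load(n)["image"]
    for I in(cv2.cvtColor(a,cv2.COLOR_RGB2BGR),im): o.append(cv2.resize(I[u[1]-30:u[1]+30,u[0]-35:u[0]+35],(400,300),interpolation=cv2.INTER_CUBIC))
cv2.imwrite("pics/flag.png",np.vstack([np.hstack(o[:2]),np.hstack(o[2:])]))
E
```

```text
eef_pos: [586.2, 226.0, 65.7]
force: [-16.1, -2.4, 14.1]
eef_pos: [587.2, 226.1, 65.7]
force: [-16.6, -3.2, 14.6]
eef_pos: [588.2, 226.2, 65.7]
ee_rot: [-0.003, -0.047, 0.999, -0.0]
force: [-16.4, -2.6, 14.9]
scene [322 178]
top [192 158]
```

View pics/flag.png

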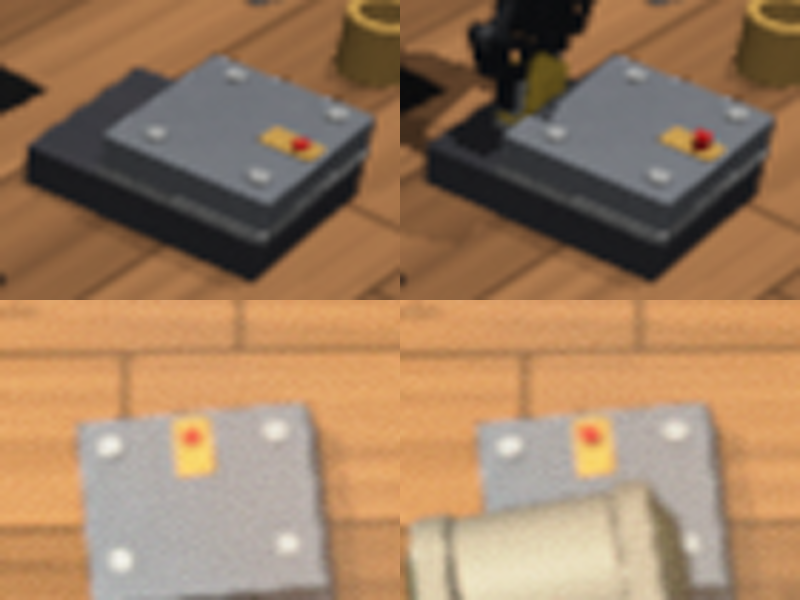

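The flag crops show the red pin at (702,141), visibly taller than before (302,145), so it is part way up (about 4 mm of pin travel). I'll release and retreat.

```bash
H="python3 -m handwheel"; $H '[[[-0.3,0,0.2,0,0,0,-1],[0,0,0,0,0,0,0.3],[0,0,0,0,0,0,0.6],[0,0,0,0,0,0,1],[0,0,0,0,0,0,1],[0,0,0,0,0,0,1],[0,0,0,0,0,0,1]]]'; $H '[[[0,0,15,0,0,0,1],[0,0,30,0,0,0,1],[0,0,40,0,0,0,1],[-30,0,40,0,0,0,1],[-60,-5,20,0,0,0,1],[-40,-5,0,0,0,0,1],[0,0,0,0,0,0,1],[0,0,0,0,0,0,1]]]'; python3 - <<'E'
from h import *
from rig import capture
c=wrist("w9")
a=cv2.resize(cv2.cvtColor(c["image"],cv2.COLOR_RGB2BGR),(400,300))
c=capture("scene");b=cv2.resize(cv2.cvtColor(c["image"],cv2.COLOR_RGB2BGR)[151:211,274:344],(400,300),interpolation=cv2.INTER_CUBIC)
t=capture("top");t=cv2.resize(cv2.cvtColor(t["image"],cv2.COLOR_RGB2BGR)[120:270,90:430],(800,300))
cv2.imwrite("pics/end.png",np.vstack([np.hstack([a,b]),t]))
E
```

```text
time_s: 29.72
eef_pos: [589.7, 226.2, 65.4]
ee_rot: [0.0, -0.047, 0.999, 0.0]
force: [-0.0, -0.3, 0.3]
grip_width: 1.0
grip_force: 0.0
time_s: 30.72
eef_pos: [461.2, 216.3, 211.0]
ee_rot: [0.001, -0.047, 0.999, 0.0]
force: [-0.5, 0.2, 0.5]
grip_width: 1.002
grip_force: 0.0
```

View pics/end.png

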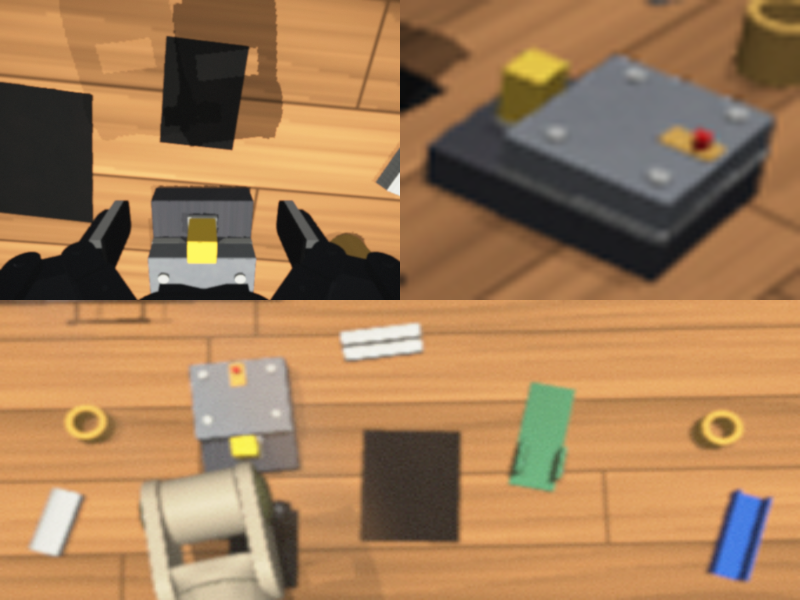

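The gauge sits flat in the gap with its handle at (533,85) on the ledge. The flag is part way up at (702,140), the other tooling has not moved and the robot is clear.

```bash
python3 -c "
from rig import *
print(finish_job())"
```

```text
the job is handed in; nothing more can be done
None
```

The job is handed in: the gauge was set down on the large mat, re-gripped by its sides and slid into the die until it pushed the sense pin in about 4 mm (flag part way up); I left it flat, released and clear of the robot, with the other tooling unmoved in the last pictures.

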